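# Sweep the loose caps off the bathroom ledge into the flip-top caddy

## Robot

A 6-joint arm with a two-finger parallel gripper is mounted at the origin on the work surface. World frame = base frame: x ahead of the robot, y to its left, z up, the work surface at z = 0. Lengths are in m, angles in degrees, forces in N, time in s.
With the tool pointing down it reaches from about 0.325 to 0.9 m from the base axis. Payload 6.1 kg.
Tool frame: the origin (TCP) lies between the finger pads; the fingertips stand 17 mm ahead of it and the grasp point (between the pads) lies 2 mm behind it; z points along the fingers, y is the line along which they close (so a half turn about z gives the same grasp; the last joint's range is limited). The gripper opens to 85 mm and grips with 20 to 120 N. Pads are 22 mm wide; open, the fingers measure 114 mm over their backs; the gripper's body (76 mm by 85 mm) begins 54 mm behind the grasp point. The pads swing forward as they close: fully open they stand 13 mm farther back than shut.
Start: joints at [-75.693, 12.628, 87.462, -0, 79.91, -7.225], TCP at [0.229, -0.581, 0.248] pointing down, gripper open.
Joint ranges: [-170.65, 170.65], [-52.31, 119.04], [5.05, 147.46], [-71.25, 251.25], [11.57, 151.72], [-153.62, 153.62]. Speed limits (degrees/s): [147.25, 147.25, 172.46, 180, 180, 180].

## Interface

Orientations are given as a 3x3 rotation matrix whose columns are the frame's x, y, z axes.
In Python, from station import manip, cams gives the robot as it stands.
- The arm moves only by the shell command python3 -m creep 'ROWS' [FORCE]. ROWS is JSON, a list of rows, each a list of 3 entries, a list of its own where there are three numbers: the closure, from -1 (fully open) to 1 (shut), then the shift along the tool's x, y, z as a fraction of full scale, then the turn, a rotation vector about the tool's x, y, z as a fraction of full scale. In form: [[fingers, [tx, ty, tz], [rx, ry, rz]], ...]. A call has 1 to 8 rows; each row is the pose to reach, as a shift and turn from the pose commanded when the call began, along the tool's axes at that moment; what a row does not reach only later rows make up. Full scale, the value 1, is 0.6 m for a shift and 30 degrees for a turn. A row lasts 1/8 s, in which the tool goes at most 62.5 mm and 10.7 degrees, less where a joint would pass 70% of its speed; a pose out of reach is approached as far as the arm can. A call with a number of a shift or a turn outside -1 to 1 is refused whole. A call with a gripper value outside its range is refused whole. The fingers move at their own pace and stop on an object; FORCE is the grip in N (left out, the last holds). Time passes only in rows, so rows that repeat a pose let the fingers close. It gives the time, the measured TCP pose, the force, the opening and the grip force at its end, in the units of the state.
- manip.sense(): the state, without advancing time (a new reading comes with each control period).
- cams.read_camera(name): name is "side" or "top" or "wrist"; returns a dict with "pixels" (400x640x3 uint8, red, green, blue), "camera_matrix" (3x3 intrinsics, pixels), "R" (3x3) and "t" (3): a world point X has camera coordinates R X + t; the wrist camera has in their place "mount" (4x4, takes a point from camera to tool coordinates, whose origin is the TCP and whose axes are the flange's). Camera axes: x right, y down, z forward; pixel columns grow to the right and rows downward; lengths in m; the calibration is good to about 2 mm. A picture is of the moment at which its call begins: read the wrist's pose just before it. There is no depth.
- manip.hand_in(): hands the job in; it is judged then, once.
The state is a dict: "time_s": time; "q": joint angles; "dq": joint speeds; "tau": joint torques, N m; "ee_pos": TCP position; "orientation": TCP orientation; "contact_force": force on the tool from outside, world axes, zero at the start; "wrist_torque": the same for the moment, N m; "finger_gap": opening from 0.0 (shut) to 1.0 (fully open); "grasp_force": force on a finger pad.
Only numpy, scipy, OpenCV 4.12 (cv2) and the standard library are available. Lean on these libraries where they do the work, as an engineer would, in place of code of your own. Each camera call takes 0.05 s, during which the arm holds its last target. There are 200 camera calls.

## Task

Clear the three loose screw caps off the tiled ledge: with the fingertips, sweep them along the tiles and over the ledge's front edge into the open caddy standing against it, without picking any of them up. When all three are in the caddy, push its lid over so that it drops shut. Leave everything else on the ledge where it is.

Things in the scene. Friction and masses are not known exactly. Their poses are not given: they have to be found in the camera images.
- cap_wide_center (a point): centre (half-way up) of the wide loose white screw cap, a round ribbed disc 34 mm across and 14 mm tall, 10 to 20 g, lying on the ledge closed side up; it slides when pushed low on its side
- cap_mid_center (a point): centre (half-way up) of the mid loose white screw cap, a round ribbed disc 30 mm across and 16 mm tall, 10 to 20 g, lying on the ledge closed side up; it slides when pushed low on its side
- cap_narrow_center (a point): centre (half-way up) of the narrow loose white screw cap, a round ribbed disc 28 mm across and 18 mm tall, 10 to 20 g, lying on the ledge closed side up; it slides when pushed low on its side
- ledge: the fixed ledge of cream tile, 340 mm deep in x, 920 mm long in y, its flat top 100 mm above the counter (the counter is the work surface at height 0), with a 45 mm upstand along the back and the left end; axes parallel to the world's; origin at the centre of its underside, so its straight front edge (towards the robot, no lip) lies 170 mm from the origin along -x
- caddy: the fixed white plastic caddy, an open-topped bin standing on the counter against the ledge's front face (gap 2 mm): 110 mm in x, 180 mm in y, rim 92 mm above the counter (8 mm below the top of the ledge), walls 3 mm; axes parallel to the world's; origin at the centre of its underside
- lid (a joint): angle of the caddy's flip-top lid, rad: 0 shut, 1.57 upright, 1.75 open against its stop, leaning back towards the robot. The hinge runs along y on top of the rim on the robot's side, 55 mm from the caddy's origin along -x. The lid is a flat plate 110 by 180 mm, 5 mm thick, 80 g, with a small raised thumb lip on its outside near the free edge; it turns freely: once pushed past upright (away from the robot) it drops shut by itself
- lid_edge (a point): middle of the lid's free edge, 110 mm from the hinge: the top of the lid while it stands open (about 200 mm above the counter), next to the ledge when shut
- mug: bystander: red plastic mug with one handle, 76 mm across, 90 mm tall, upright; origin at the centre of its underside
- brush_holder: bystander: glass tumbler holding two toothbrushes, 70 mm across, about 205 mm tall with the brushes; origin at the centre of its underside
- hairbrush: bystander: small round black plastic hairbrush lying bristles up, 165 mm long along its x, head 64 mm across centred 50 mm along +x, 30 mm tall; origin on its underside between head and handle
- tongue_cleaner: bystander: U-shaped steel tongue cleaner lying flat, 145 mm long along its x, 55 mm wide, 5 to 9 mm thick; origin on its underside at mid-length
- lens_case: bystander, to be kept: white contact-lens case of two round pots joined side by side, 68 mm along its y, 32 mm along its x, 16 mm tall; origin at the centre of its underside
- nail_brush: bystander: wooden nail brush, 66 mm along its y, 34 mm along its x, 26 mm tall; origin at the centre of its underside

How it is judged (in metres and radians):
On the way, in this order (a step that is already met when the one before it is completed fails the run):
1. all three caps lie in the caddy while its lid still stands open (x of cap_wide_center in the frame of caddy between -0.055 and 0.055 m and y of cap_wide_center in the frame of caddy between -0.09 and 0.09 m and z of cap_wide_center in the frame of caddy between 0 and 0.08 m and x of cap_mid_center in the frame of caddy between -0.055 and 0.055 m and y of cap_mid_center in the frame of caddy between -0.09 and 0.09 m and z of cap_mid_center in the frame of caddy between 0 and 0.08 m and x of cap_narrow_center in the frame of caddy between -0.055 and 0.055 m and y of cap_narrow_center in the frame of caddy between -0.09 and 0.09 m and z of cap_narrow_center in the frame of caddy between 0 and 0.08 m and value of joint lid above 1.2 rad), for 0.2 s.
2. the lid is shut (value of joint lid below 0.06 rad), for 0.2 s.
At the end, for the whole second after the job is handed in: All three caps are inside the caddy (centres within its walls and at least 12 mm below the rim), the lid is shut (angle under 0.06 rad) and at rest, and each of the other things on the ledge is within 20 mm of where it stood (x of cap_wide_center in the frame of caddy between -0.055 and 0.055 m and y of cap_wide_center in the frame of caddy between -0.09 and 0.09 m and z of cap_wide_center in the frame of caddy between 0 and 0.08 m and x of cap_mid_center in the frame of caddy between -0.055 and 0.055 m and y of cap_mid_center in the frame of caddy between -0.09 and 0.09 m and z of cap_mid_center in the frame of caddy between 0 and 0.08 m and x of cap_narrow_center in the frame of caddy between -0.055 and 0.055 m and y of cap_narrow_center in the frame of caddy between -0.09 and 0.09 m and z of cap_narrow_center in the frame of caddy between 0 and 0.08 m and value of joint lid below 0.06 rad and velocity of joint lid between -0.05 and 0.05 rad/s and distance of each of mug, brush_holder, hairbrush, tongue_cleaner, lens_case, nail_brush from where it was at the start of the episode below 0.02 m); the robot touches nothing.
It fails at once if a cap is lifted: its centre rises more than 30 mm above the tiles (z of any of cap_wide_center, cap_mid_center, cap_narrow_center in the frame of ledge above 0.13 m).
It fails at once if another thing on the ledge is shifted by more than 20 mm (distance of any of mug, brush_holder, hairbrush, tongue_cleaner, lens_case, nail_brush from where it was at the start of the episode above 0.02 m).
It fails at once if the mug or the toothbrush glass is tipped by more than 0.3 rad (angle between any of mug, brush_holder's own z axis and vertical above 0.3 rad).
It also fails if it takes over 72 s, if anything falls off the work surface, if the arm or the gripper's body presses on something with over 40 N, if the wrist force passes 120 N, or if a joint passes its speed limit or range.

## Working session

There is one attempt and no reset: what is moved stays moved. The work goes in short steps, Python scripts to look and compute and a shell command to move; the robot and the scene stay as the last step left them, time stands still between calls to the robot, and variables do not carry over. Pictures are saved under pics/ and viewed, at most 10 in all, crops included, and the job is handed in when it is done.

```bash
mkdir -p pics; python3 - <<'E'
from station import manip, cams
import cv2,numpy as np
s=manip.sense();print(s['time_s'],s['ee_pos'],np.round(s['orientation'],3).tolist(),s['finger_gap'])
for n in("top","side"):
    d=cams.read_camera(n);cv2.imwrite(f"pics/{n}0.png",d['pixels'][:,:,::-1])
    R,t=np.array(d['R']),np.array(d['t']);print(n,np.round(d['camera_matrix'],1).tolist(),np.round(-R.T@t,3),np.round(R,2).tolist())
E
```

```text
0.0 [ 0.22922733 -0.58083405  0.24720594] [[0.93, 0.367, -0.0], [0.367, -0.93, 0.002], [0.0, -0.002, -1.0]] 0.9989522201530414
top [[458.4, 0.0, 325.0], [0.0, 458.4, 203.0], [0.0, 0.0, 1.0]] [ 0.42  -0.02   1.197] [[0.0, -1.0, -0.0], [-0.98, -0.0, -0.18], [0.18, 0.0, -0.98]]
side [[364.0, 0.0, 323.3], [0.0, 364.0, 199.1], [0.0, 0.0, 1.0]] [0.453 0.502 0.572] [[-0.94, -0.33, 0.01], [-0.23, 0.63, -0.74], [0.24, -0.7, -0.67]]
```

View pics/top0.png

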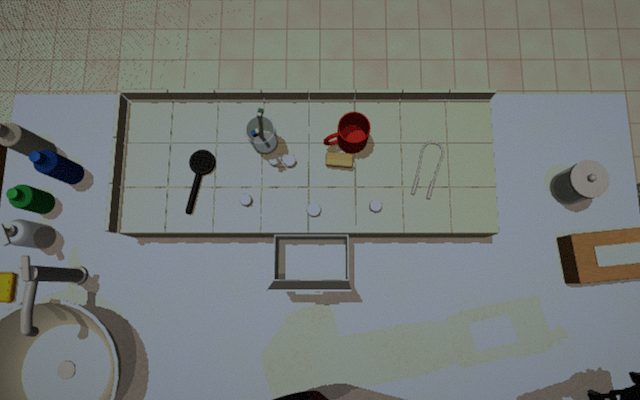

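View pics/side0.png

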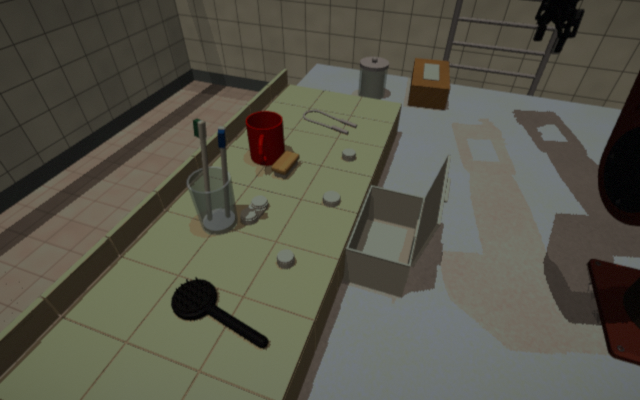

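The top view shows three caps near (246,200), (314,210) and (376,206). The caddy mouth spans about x 275–350 at rows 235–280, with the lens case at (283,160), the hairbrush handle at (190,210) and the tongue cleaner at (430,190).

```bash
cat > h.py <<'E'
import numpy as np,cv2
from station import manip,cams
def ray(d,uv,z):
    K,R,t=map(np.array,(d['camera_matrix'],d['R'],d['t']))
    c=-R.T@t; v=R.T@np.linalg.inv(K)@np.array([*uv,1.]); return c+v*(z-c[2])/v[2]
def shift(target):
    s=manip.sense();Ro=np.array(s['orientation'])
    return Ro.T@(np.array(target)-s['ee_pos'])/.6
E
python3 - <<'E'
from h import *
d=cams.read_camera("top");p=d['pixels'];e=cams.read_camera("side");q=e['pixels']
def blobs(p,d,seeds):
    hsv=cv2.cvtColor(p,cv2.COLOR_RGB2HSV)
    m=((hsv[...,1]<45)&(hsv[...,2]>110)).astype(np.uint8)
    n,l,st,c=cv2.connectedComponentsWithStats(m)
    for u,v in seeds:
        i=min((k for k in range(1,n) if st[k,4]>20),key=lambda k:np.hypot(*(c[k]-(u,v))))
        print(st[i],c[i].round(1),ray(d,c[i],.110).round(4))
blobs(p,d,[(246,200),(314,210),(376,206)])
blobs(q,e,[(286,259),(331,199),(348,155)])
for n,uv,z in [("edgeL",(130,235),.1),("edge",(312,235),.1),("edgeR",(490,235),.1),("cadL",(275,240),.092),("cadR",(350,240),.092),("lidL",(268,289),.2),("lidR",(354,289),.2),("handle",(190,212),.11),("hl2",(197,180),.115),("tcL",(413,193),.105),("tcR",(430,198),.105),("lensA",(275,162),.116),("lensB",(296,164),.116),("nbL",(326,167),.11),("nbR",(352,167),.11)]:
    print(n,ray(d,uv,z).round(3))
b=cv2.resize(p[140:300,170:450],None,fx=2.8,fy=2.8,interpolation=cv2.INTER_CUBIC)
cv2.imwrite("pics/crop.png",b[:,:,::-1])
E
```

```text
[254 137  10   7  38] [257.8 140.8] [0.7743 0.1481 0.11  ]
[     0      0    640    400 199622] [339.9 191.8] [ 0.6455 -0.0544  0.11  ]
[     0      0    640    400 199622] [339.9 191.8] [ 0.6455 -0.0544  0.11  ]
[277 249  16  12 151] [284.9 254.7] [0.63   0.1666 0.11  ]
[324 191  16  10 131] [331.3 195.5] [0.605  0.0042 0.11  ]
[343 148  13   7  65] [348.6 151.3] [ 0.6154 -0.1489  0.11  ]
edgeL [0.541 0.451 0.1  ]
edge [0.542 0.013 0.1  ]
edgeR [ 0.542 -0.414  0.1  ]
cadL [0.53  0.102 0.092]
cadR [ 0.53  -0.079  0.092]
lidL [0.415 0.103 0.2  ]
lidR [ 0.415 -0.081  0.2  ]
handle [0.596 0.306 0.11 ]
hl2 [0.674 0.292 0.115]
tcL [ 0.644 -0.232  0.105]
tcR [ 0.631 -0.273  0.105]
lensA [0.718 0.104 0.116]
lensB [0.713 0.052 0.116]
nbL [ 0.707 -0.021  0.11 ]
nbR [ 0.708 -0.084  0.11 ]
```

View pics/crop.png

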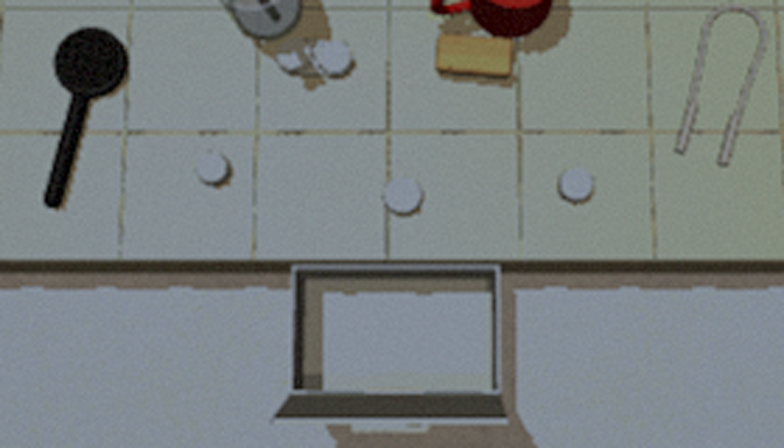

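The crop shows the cap tops at (213,168), (403,195) and (576,184), with caddy walls at crop x≈295–500. The middle cap looks widest. I'll refine the cap positions using both views.

```bash
python3 - <<'E'
from h import *
d=cams.read_camera("top");e=cams.read_camera("side")
top=[(246,200),(314,209.6),(375.7,205.7)];side=[(284.9,254.7),(331.3,195.5),(348.6,151.3)]
for (u,v),sd in zip(top,side):
    u0,v0=int(u)-13,int(v)-12
    w=cv2.cvtColor(d['pixels'],cv2.COLOR_RGB2HSV)[v0:v0+25,u0:u0+27]
    val=cv2.GaussianBlur(w[...,2],(3,3),0);sat=w[...,1]
    m=((val>np.median(val)+12)).astype(np.uint8)
    n,l,st,c=cv2.connectedComponentsWithStats(m)
    i=1+st[1:,4].argmax();pt=c[i]+(u0,v0)
    P=[ray(d,pt,z) for z in(.1,.2)];Q=[ray(e,sd,z) for z in(.1,.2)]
    print(st[i],pt.round(1),ray(d,pt,.116).round(4),"side",ray(e,sd,.113).round(4))
print(shift([.66,.005,.25]))
E
```

```text
Traceback (most recent call last):
ValueError: attempt to get argmax of an empty sequence
```

```bash
python3 -m creep '[[0.5,[0.2,0.1,0],[0,0,0.2]],[0.5,[0.4,0.2,0],[0,0,0.4]],[0.5,[0.6,-0.1,0],[0,0,0.6]],[0.5,[0.8,-0.3,0],[0,0,0.7]],[0.5,[0.8,-0.4,0],[0,0,0.7]],[0.5,[0.8,-0.4,0],[0,0,0.7]],[0.5,[0.8,-0.4,0],[0,0,0.7]],[0.5,[0.8,-0.4,0],[0,0,0.7]]]' 30
```

```text
time_s: 1.3
ee_pos: [0.544, -0.2696, 0.2484]
orientation: [[1.0, 0.009, 0.0], [0.009, -1.0, -0.0], [0.0, 0.0, -1.0]]
contact_force: [0.2, -1.0, -0.4]
finger_gap: 0.248
grasp_force: 0.0
```

```bash
python3 - <<'E'
from h import *
d=cams.read_camera("top");e=cams.read_camera("side")
top=[(246,200),(314,209.6),(375.7,205.7)];side=[(284.9,254.7),(331.3,195.5),(348.6,151.3)]
for (u,v),sd in zip(top,side):
    u0,v0=int(u)-13,int(v)-12
    w=d['pixels'][v0:v0+25,u0:u0+27].astype(int)
    b=(w[...,2]-w[...,0]).astype(np.float32)  # blue minus red: white vs cream
    b=cv2.GaussianBlur(b,(3,3),0); g=cv2.normalize(b,None,0,255,cv2.NORM_MINMAX).astype(np.uint8)
    th,m=cv2.threshold(g,0,1,cv2.THRESH_OTSU)
    n,l,st,c=cv2.connectedComponentsWithStats(m)
    i=1+st[1:,4].argmax();pt=c[i]+(u0,v0)
    print(st[i],pt.round(1),ray(d,pt,.114).round(4),"seed",ray(d,(u,v),.116).round(4),"side",ray(e,sd,.113).round(4))
print(shift([.66,.005,.25]))
E
```

```text
[  0   0  27  25 639] [245.8 199.8] [0.625  0.1724 0.114 ] seed [0.6241 0.1714 0.116 ] side [0.6288 0.1688 0.113 ]
[  0   0  27  25 592] [314.3 208.7] [0.6035 0.0074 0.114 ] seed [0.6009 0.008  0.116 ] side [0.6039 0.0074 0.113 ]
[  0   0  24  25 439] [371.  203.1] [ 0.6171 -0.1287  0.114 ] seed [ 0.6104 -0.1397  0.116 ] side [ 0.6143 -0.1447  0.113 ]
[ 0.19754332 -0.44813194 -0.00141816]
```

```bash
python3 -m creep '[[0.5,[0.18,-0.45,0],[0,0,0]],[0.5,[0.18,-0.45,0],[0,0,0]],[0.5,[0.18,-0.45,0],[0,0,0]],[0.5,[0.18,-0.45,0],[0,0,0]],[0.5,[0.18,-0.45,0],[0,0,0]],[0.5,[0.18,-0.45,0],[0,0,0]],[0.5,[0.18,-0.45,0.1],[0,0,0]],[0.5,[0.18,-0.45,0.1],[0,0,0]]]'; python3 - <<'E'
from h import *
s=manip.sense();d=cams.read_camera("wrist");cv2.imwrite("pics/w1.png",d['pixels'][:,:,::-1])
print(s['ee_pos'],np.round(d['mount'],3).tolist(),shift([.65,.0075,.122]))
E
```

```text
time_s: 2.4
ee_pos: [0.6448, -0.0014, 0.1825]
orientation: [[1.0, 0.008, -0.011], [0.008, -1.0, 0.001], [-0.011, -0.001, -1.0]]
contact_force: [-0.2, 0.6, 0.3]
finger_gap: 0.251
grasp_force: 0.0
[ 0.64478119 -0.0014207   0.18252231] [[0.0, -0.955, -0.295, 0.075], [1.0, 0.001, -0.001, -0.0], [0.001, -0.295, 0.955, -0.125], [0.0, 0.0, 0.0, 1.0]] [ 0.00617245 -0.01515491  0.10658055]
```

View pics/w1.png

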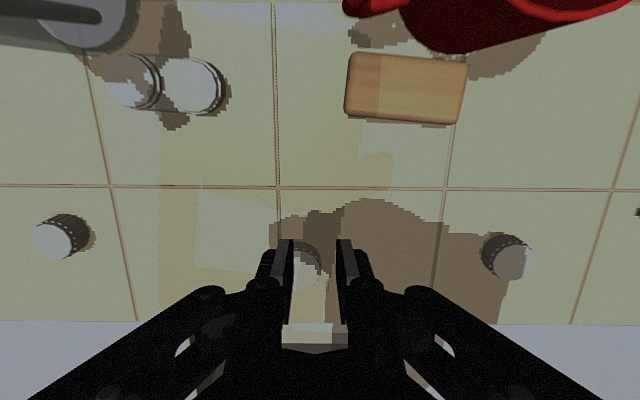

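The wrist view shows the left cap top at (53,240) and the right at (515,262). The middle cap is partly hidden between the fingertips near (305,262), slightly to +y. I'll check the outer caps by ray, then descend behind the middle one.

```bash
python3 - <<'E'
from h import *
s=manip.sense();d=cams.read_camera("wrist");M=np.array(d['mount']);Ro=np.array(s['orientation']);K=np.array(d['camera_matrix'])
for uv in [(53,240),(515,262),(305,265)]:
    v=Ro@M[:3,:3]@np.linalg.inv(K)@np.array([*uv,1.]);c=Ro@M[:3,3]+s['ee_pos']
    print((c+v*(.116-c[2])/v[2]).round(4))
print(s['ee_pos'],shift([.65,.0075,.122]))
E
python3 -m creep '[[0.5,[0.006,-0.013,0.02],[0,0,0]],[0.5,[0.006,-0.013,0.05],[0,0,0]],[0.5,[0.006,-0.013,0.08],[0,0,0]],[0.5,[0.006,-0.013,0.1],[0,0,0]],[0.5,[0.006,-0.013,0.1],[0,0,0]],[0.5,[0.006,-0.013,0.1],[0,0,0]]]'
```

```text
[0.6289 0.1769 0.116 ]
[ 0.615  -0.1412  0.116 ]
[0.6112 0.0051 0.116 ]
[ 0.64676543 -0.00164769  0.18596596] [ 0.00279514 -0.01536754  0.11098732]
time_s: 3.25
ee_pos: [0.6527, 0.0072, 0.1287]
orientation: [[1.0, 0.009, 0.001], [0.009, -1.0, -0.0], [0.001, 0.0, -1.0]]
contact_force: [1.1, -0.2, -0.1]
finger_gap: 0.248
grasp_force: 0.0
```

```bash
python3 -m creep '[[0.5,[0,0,0.008],[0,0,0]],[0.5,[0,0,0.015],[0,0,0]],[0.5,[0,0,0.015],[0,0,0]]]'
python3 -m creep '[[0.5,[-0.015,0,0],[0,0,0]],[0.5,[-0.03,0,0],[0,0,0]],[0.5,[-0.045,0,0],[0,0,0]],[0.5,[-0.06,0,0],[0,0,0]],[0.5,[-0.075,0,0],[0,0,0]],[0.5,[-0.09,0,0],[0,0,0]],[0.5,[-0.105,0,0],[0,0,0]],[0.5,[-0.12,0,0],[0,0,0]]]'
python3 - <<'E'
from h import *
a=cams.read_camera("top")['pixels'][150:300,200:440];b=cams.read_camera("side")['pixels'][120:310,240:480]
a=cv2.resize(a,(480,300));b=cv2.resize(b,(300,238));c=np.zeros((300,780,3),np.uint8);c[:,:480]=a;c[:238,480:]=b
cv2.imwrite("pics/p1.png",c[:,:,::-1])
E
```

```text
time_s: 3.62
ee_pos: [0.652, 0.0073, 0.1188]
orientation: [[1.0, 0.009, -0.001], [0.009, -1.0, 0.0], [-0.001, -0.0, -1.0]]
contact_force: [0.1, -0.2, 0.9]
finger_gap: 0.253
grasp_force: 0.0
time_s: 4.62
ee_pos: [0.5798, 0.0066, 0.1194]
orientation: [[1.0, 0.009, 0.0], [0.009, -1.0, 0.0], [0.0, -0.0, -1.0]]
contact_force: [0.6, 0.3, 0.5]
finger_gap: 0.251
grasp_force: 0.1
```

View pics/p1.png

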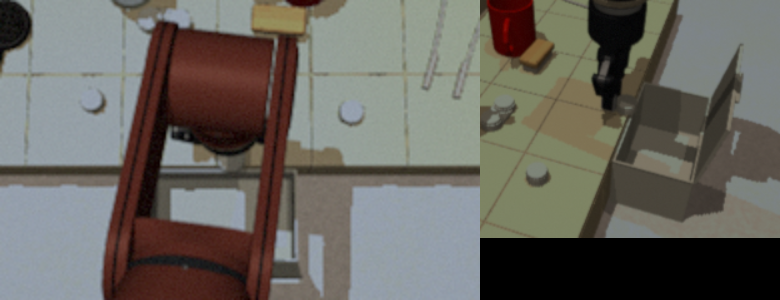

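The cap sits just ahead of the fingertips at the ledge edge (crop 625,103). I'll continue the sweep over the edge, then lift.

```bash
python3 -m creep '[[0.5,[-0.018,0,0],[0,0,0]],[0.5,[-0.036,0,0],[0,0,0]],[0.5,[-0.054,0,0],[0,0,0]],[0.5,[-0.072,0,0],[0,0,0]],[0.5,[-0.09,0,0],[0,0,0]],[0.5,[-0.11,0,0],[0,0,0]],[0.5,[-0.13,0,0],[0,0,0]],[0.5,[-0.13,0,0],[0,0,0]]]'
python3 -m creep '[[0.5,[0,0,-0.08],[0,0,0]],[0.5,[0.06,0,-0.15],[0,0,0]],[0.5,[0.12,0,-0.2],[0,0,0]],[0.5,[0.2,0,-0.2],[0,0,0]],[0.5,[0.2,0,-0.2],[0,0,0]],[0.5,[0.2,0,-0.2],[0,0,0]]]'
python3 - <<'E'
from h import *
a=cams.read_camera("top")['pixels'][150:300,200:440];b=cams.read_camera("side")['pixels'][120:310,240:480]
a=cv2.resize(a,(480,300));b=cv2.resize(b,(300,238));c=np.zeros((300,780,3),np.uint8);c[:,:480]=a;c[:238,480:]=b
cv2.imwrite("pics/p2.png",c[:,:,::-1])
E
```

```text
time_s: 5.72
ee_pos: [0.5015, 0.006, 0.1192]
orientation: [[1.0, 0.009, -0.0], [0.009, -1.0, 0.0], [-0.0, -0.0, -1.0]]
contact_force: [-0.4, -0.0, -0.7]
finger_gap: 0.246
grasp_force: 0.0
time_s: 6.48
ee_pos: [0.6219, 0.0071, 0.2385]
orientation: [[1.0, 0.009, -0.002], [0.009, -1.0, 0.0], [-0.002, -0.0, -1.0]]
contact_force: [0.7, -0.7, 0.3]
finger_gap: 0.251
grasp_force: 0.0
```

View pics/p2.png

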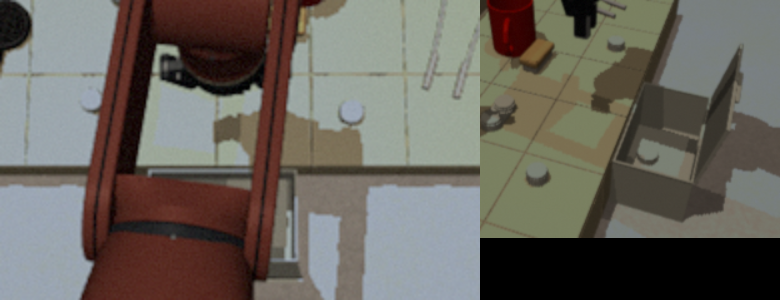

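The first cap is in the caddy (side crop 648,152). The wrist camera sticks out towards the toothbrush glass, so I'll pull back, rotate about 57°, and only then approach the left cap.

```bash
python3 -m creep '[[0.5,[-0.05,0,0],[0,0,-0.3]],[0.5,[-0.05,0,0],[0,0,-0.6]],[0.5,[-0.05,0,0],[0,0,-0.95]],[0.5,[-0.05,0,0],[0,0,-0.95]]]'
python3 -m creep '[[0.5,[0,0,0],[0,0,-0.3]],[0.5,[0,0,0],[0,0,-0.6]],[0.5,[0,0,0],[0,0,-0.95]],[0.5,[0,0,0],[0,0,-0.95]],[0.5,[0,0,0],[0,0,-0.95]]]'
python3 - <<'E'
from h import *
for p in [(.59,.206,.2),(.651,.208,.2),(.651,.208,.119)]: print(shift(p))
E
```

```text
time_s: 7.08
ee_pos: [0.5918, 0.0068, 0.24]
orientation: [[0.875, 0.484, 0.001], [0.484, -0.875, -0.0], [0.001, 0.001, -1.0]]
contact_force: [0.3, 0.0, -0.1]
finger_gap: 0.254
grasp_force: 0.0
time_s: 7.7
ee_pos: [0.5922, 0.0068, 0.2394]
orientation: [[0.541, 0.841, 0.0], [0.841, -0.541, 0.0], [0.0, 0.0, -1.0]]
contact_force: [0.1, 0.1, 0.2]
finger_gap: 0.249
grasp_force: 0.0
[ 0.2771894  -0.18288185  0.06574303]
[ 0.3350213  -0.09919974  0.06576106]
[ 0.33500759 -0.09921936  0.20076105]
```

```bash
python3 -m creep '[[0.5,[0.1,-0.07,0],[0,0,0]],[0.5,[0.19,-0.13,0.03],[0,0,0]],[0.5,[0.277,-0.183,0.065],[0,0,0]],[0.5,[0.277,-0.183,0.065],[0,0,0]],[0.5,[0.335,-0.1,0.065],[0,0,0]],[0.5,[0.335,-0.1,0.065],[0,0,0]],[0.5,[0.335,-0.1,0.065],[0,0,0]],[0.5,[0.335,-0.1,0.065],[0,0,0]]]'
python3 -m creep '[[0.5,[0,0,0.04],[0,0,0]],[0.5,[0,0,0.08],[0,0,0]],[0.5,[0,0,0.11],[0,0,0]],[0.5,[0,0,0.13],[0,0,0]],[0.5,[0,0,0.135],[0,0,0]],[0.5,[0,0,0.135],[0,0,0]],[0.5,[0,0,0.135],[0,0,0]]]'
```

```text
time_s: 8.7
ee_pos: [0.6495, 0.2081, 0.2015]
orientation: [[0.538, 0.843, 0.001], [0.843, -0.538, 0.0], [0.001, 0.001, -1.0]]
contact_force: [-0.0, 0.9, -0.1]
finger_gap: 0.249
grasp_force: 0.0
time_s: 9.57
ee_pos: [0.6504, 0.2087, 0.1204]
orientation: [[0.537, 0.844, 0.002], [0.844, -0.537, 0.0], [0.001, 0.001, -1.0]]
contact_force: [-0.1, -0.4, 0.4]
finger_gap: 0.251
grasp_force: 0.0
```

```bash
python3 -m creep '[[0.5,[-0.02,0,0],[0,0,0]],[0.5,[-0.04,0,0],[0,0,0]],[0.5,[-0.06,0,0],[0,0,0]],[0.5,[-0.08,0,0],[0,0,0]],[0.5,[-0.1,0,0],[0,0,0]],[0.5,[-0.12,0,0],[0,0,0]],[0.5,[-0.14,0,0],[0,0,0]],[0.5,[-0.16,0,0],[0,0,0]]]'
python3 -m creep '[[0.5,[-0.02,0,0],[0,0,0]],[0.5,[-0.04,0,0],[0,0,0]],[0.5,[-0.06,0,0],[0,0,0]],[0.5,[-0.08,0,0],[0,0,0]],[0.5,[-0.1,0,0],[0,0,0]],[0.5,[-0.1,0,0],[0,0,0]]]'
python3 - <<'E'
from h import *
a=cams.read_camera("top")['pixels'][150:300,200:440];b=cams.read_camera("side")['pixels'][120:310,240:480]
a=cv2.resize(a,(480,300));b=cv2.resize(b,(300,238));c=np.zeros((300,780,3),np.uint8);c[:,:480]=a;c[:238,480:]=b
cv2.imwrite("pics/p3.png",c[:,:,::-1])
E
```

```text
time_s: 10.58
ee_pos: [0.5977, 0.1269, 0.1193]
orientation: [[0.537, 0.844, 0.0], [0.844, -0.537, -0.0], [0.0, 0.0, -1.0]]
contact_force: [-0.3, 0.9, 0.4]
finger_gap: 0.248
grasp_force: 0.2
time_s: 11.32
ee_pos: [0.5655, 0.0761, 0.1192]
orientation: [[0.538, 0.843, -0.0], [0.843, -0.538, -0.0], [-0.0, -0.0, -1.0]]
contact_force: [-1.0, -0.2, -0.2]
finger_gap: 0.253
grasp_force: 0.0
```

View pics/p3.png

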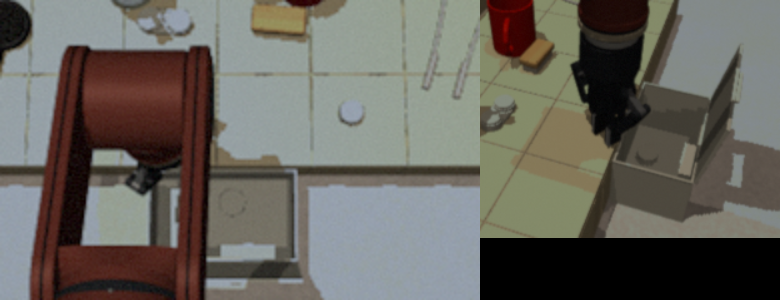

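The left cap is no longer at its old spot and is hidden in front of the fingers at the edge. The first cap lies in the bin. I'll carry on over the edge.

```bash
python3 -m creep '[[0.5,[-0.025,0,0],[0,0,0]],[0.5,[-0.05,0,0],[0,0,0]],[0.5,[-0.075,0,0],[0,0,0]],[0.5,[-0.1,0,0],[0,0,0]],[0.5,[-0.125,0,0],[0,0,0]],[0.5,[-0.15,0,0],[0,0,0]],[0.5,[-0.18,0,0],[0,0,0]],[0.5,[-0.18,0,0],[0,0,0]]]'
python3 -m creep '[[0.5,[0,0,-0.08],[0,0,0.3]],[0.5,[0,0,-0.15],[0,0,0.6]],[0.5,[0,0,-0.2],[0,0,0.95]],[0.5,[0,0,-0.2],[0,0,0.95]],[0.5,[0,0,-0.2],[0,0,0.95]]]'
python3 -m creep '[[0.5,[0,0,0],[0,0,0.3]],[0.5,[0,0,0],[0,0,0.6]],[0.5,[0,0,0],[0,0,0.95]],[0.5,[0,0,0],[0,0,0.95]]]'
python3 -m creep '[[0.5,[0,0,0],[0,0,0.3]],[0.5,[0,0,0],[0,0,0.6]],[0.5,[0,0,0],[0,0,0.95]],[0.5,[0,0,0],[0,0,0.95]]]'
python3 -m creep '[[0.5,[0,0,0],[0,0,0.3]],[0.5,[0,0,0],[0,0,0.6]],[0.5,[0,0,0],[0,0,0.95]],[0.5,[0,0,0],[0,0,0.95]],[0.5,[0,0,0],[0,0,0.95]]]'
python3 - <<'E'
from h import *
b=cams.read_camera("side")['pixels'][120:310,240:480]
cv2.imwrite("pics/p4.png",cv2.resize(b,(600,475))[:,:,::-1])
for p in [(.637,-.183,.24),(.635,-.178,.2),(.635,-.178,.119)]: print(shift(p))
E
```

```text
time_s: 12.42
ee_pos: [0.5073, -0.0153, 0.1193]
orientation: [[0.538, 0.843, -0.0], [0.843, -0.538, -0.0], [-0.0, -0.0, -1.0]]
contact_force: [-0.6, 0.9, 0.5]
finger_gap: 0.251
grasp_force: 0.0
time_s: 13.05
ee_pos: [0.5075, -0.0139, 0.2382]
orientation: [[0.873, 0.488, -0.001], [0.488, -0.873, 0.0], [-0.001, -0.001, -1.0]]
contact_force: [1.0, 1.2, -0.7]
finger_gap: 0.249
grasp_force: 0.0
time_s: 13.55
ee_pos: [0.5071, -0.0139, 0.2374]
orientation: [[1.0, 0.012, -0.003], [0.012, -1.0, 0.001], [-0.003, -0.001, -1.0]]
contact_force: [0.4, 0.6, -0.3]
finger_gap: 0.247
grasp_force: 0.0
time_s: 14.05
ee_pos: [0.5075, -0.0141, 0.2383]
orientation: [[0.886, -0.464, -0.002], [-0.464, -0.886, 0.0], [-0.002, 0.0, -1.0]]
contact_force: [-0.1, -0.0, -0.5]
finger_gap: 0.247
grasp_force: 0.0
time_s: 14.68
ee_pos: [0.5078, -0.0141, 0.239]
orientation: [[0.558, -0.83, -0.0], [-0.83, -0.558, 0.0], [-0.0, 0.0, -1.0]]
contact_force: [-0.8, 0.1, -1.0]
finger_gap: 0.247
grasp_force: 0.0
[ 0.35355065 -0.02212967 -0.00161283]
[ 0.34478848 -0.02401442  0.06505554]
[ 0.34482132 -0.02404513  0.20005553]
```

View pics/p4.png

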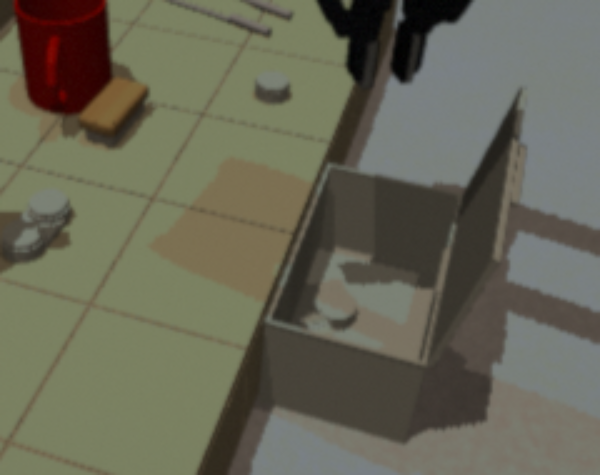

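Two caps appear in the bin, at (335,310) and partly at (320,322). The right cap is still on the ledge at (272,85), so I'll approach behind it.

```bash
python3 -m creep '[[0.5,[0.09,-0.006,0],[0,0,0]],[0.5,[0.18,-0.012,0],[0,0,0]],[0.5,[0.27,-0.018,0],[0,0,0]],[0.5,[0.345,-0.024,0],[0,0,0]],[0.5,[0.345,-0.024,0.03],[0,0,0]],[0.5,[0.345,-0.024,0.065],[0,0,0]],[0.5,[0.345,-0.024,0.065],[0,0,0]],[0.5,[0.345,-0.024,0.065],[0,0,0]]]'
python3 -m creep '[[0.5,[0,0,0.04],[0,0,0]],[0.5,[0,0,0.08],[0,0,0]],[0.5,[0,0,0.11],[0,0,0]],[0.5,[0,0,0.13],[0,0,0]],[0.5,[0,0,0.135],[0,0,0]],[0.5,[0,0,0.135],[0,0,0]],[0.5,[0,0,0.135],[0,0,0]]]'
```

```text
time_s: 15.72
ee_pos: [0.6341, -0.1778, 0.2005]
orientation: [[0.554, -0.833, -0.0], [-0.833, -0.554, 0.0], [-0.0, 0.0, -1.0]]
contact_force: [0.3, 0.2, 0.0]
finger_gap: 0.248
grasp_force: 0.0
time_s: 16.6
ee_pos: [0.6349, -0.179, 0.1203]
orientation: [[0.552, -0.834, 0.002], [-0.834, -0.552, -0.001], [0.001, -0.001, -1.0]]
contact_force: [0.0, -0.1, -0.3]
finger_gap: 0.248
grasp_force: 0.0
```

```bash
python3 -m creep '[[0.5,[-0.02,0,0],[0,0,0]],[0.5,[-0.04,0,0],[0,0,0]],[0.5,[-0.06,0,0],[0,0,0]],[0.5,[-0.08,0,0],[0,0,0]],[0.5,[-0.1,0,0],[0,0,0]],[0.5,[-0.12,0,0],[0,0,0]],[0.5,[-0.14,0,0],[0,0,0]],[0.5,[-0.16,0,0],[0,0,0]]]'
python3 -m creep '[[0.5,[-0.025,0,0],[0,0,0]],[0.5,[-0.05,0,0],[0,0,0]],[0.5,[-0.08,0,0],[0,0,0]],[0.5,[-0.11,0,0],[0,0,0]],[0.5,[-0.14,0,0],[0,0,0]],[0.5,[-0.17,0,0],[0,0,0]],[0.5,[-0.21,0,0],[0,0,0]],[0.5,[-0.22,0,0],[0,0,0]]]'
python3 -m creep '[[0.5,[0,0,0],[0,0,0]],[0.5,[0,0,-0.08],[0,0,0]],[0.5,[0.1,0,-0.17],[0,0,0]],[0.5,[0.2,0,-0.25],[0,0,0]],[0.5,[0.3,0,-0.25],[0,0,0]],[0.5,[0.4,0,-0.25],[0,0,0]],[0.5,[0.4,0,-0.25],[0,0,0]]]'
python3 - <<'E'
from h import *
a=cams.read_camera("top")['pixels'][150:300,200:440];b=cams.read_camera("side")['pixels'][180:280,330:460]
a=cv2.resize(a,(400,250));b=cv2.resize(b,(390,300),interpolation=cv2.INTER_CUBIC);c=np.zeros((300,790,3),np.uint8);c[:250,:400]=a;c[:,400:]=b
cv2.imwrite("pics/p5.png",cv2.convertScaleAbs(c[:,:,::-1],alpha=1.5))
E
```

```text
time_s: 17.6
ee_pos: [0.5809, -0.0981, 0.1193]
orientation: [[0.552, -0.834, 0.0], [-0.834, -0.552, -0.0], [0.0, -0.0, -1.0]]
contact_force: [-0.2, 0.6, -0.1]
finger_gap: 0.254
grasp_force: 0.1
time_s: 18.6
ee_pos: [0.5072, 0.0128, 0.1192]
orientation: [[0.554, -0.833, -0.001], [-0.833, -0.554, 0.0], [-0.001, 0.0, -1.0]]
contact_force: [0.1, -1.3, -1.1]
finger_gap: 0.251
grasp_force: 0.0
time_s: 19.48
ee_pos: [0.6423, -0.1931, 0.2693]
orientation: [[0.55, -0.835, 0.001], [-0.835, -0.55, -0.001], [0.002, -0.0, -1.0]]
contact_force: [-0.1, 0.6, -0.3]
finger_gap: 0.254
grasp_force: 0.0
```

View pics/p5.png

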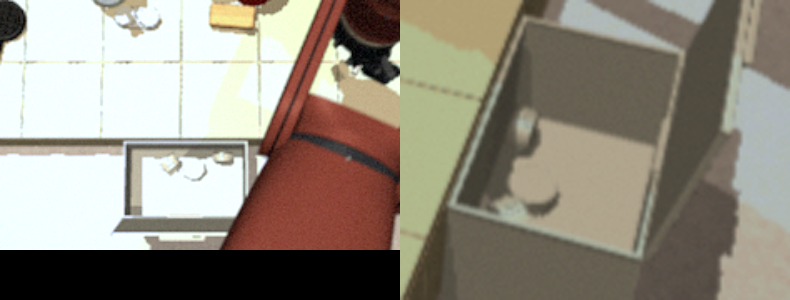

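All three caps are in the bin (side crop 525,128, 535,190 and 510,208). The lid still stands open and the bystanders haven't moved. I'll swing round to the robot side of the lid, high up, turning the tool back to 0°.

```bash
python3 -m creep '[[1,[0,0,-0.06],[0,0,-0.3]],[1,[0,0,-0.1],[0,0,-0.6]],[1,[0,0,-0.1],[0,0,-0.95]],[1,[0,0,-0.1],[0,0,-0.95]]]'
python3 -m creep '[[1,[0,0,0],[0,0,-0.3]],[1,[0,0,0],[0,0,-0.6]],[1,[0,0,0],[0,0,-0.95]],[1,[0,0,0],[0,0,-0.95]],[1,[0,0,0],[0,0,-0.95]]]'
python3 - <<'E'
from h import *
for p in [(.365,.01,.32),(.365,.01,.185)]: print(shift(p))
E
```

```text
time_s: 20.08
ee_pos: [0.6407, -0.1881, 0.3295]
orientation: [[0.883, -0.47, 0.0], [-0.47, -0.883, 0.0], [0.0, -0.0, -1.0]]
contact_force: [-1.0, 0.4, 0.4]
finger_gap: 0.003
grasp_force: 0.0
time_s: 20.7
ee_pos: [0.6407, -0.1885, 0.3289]
orientation: [[1.0, 0.004, -0.001], [0.004, -1.0, 0.0], [-0.001, -0.0, -1.0]]
contact_force: [0.5, 1.0, 0.2]
finger_gap: 0.003
grasp_force: 0.0
[-0.45812644 -0.33278419  0.01517032]
[-0.45797143 -0.33271582  0.24017026]
```

```bash
python3 -m creep '[[1,[-0.08,-0.05,0],[0,0,0]],[1,[-0.16,-0.1,0],[0,0,0]],[1,[-0.24,-0.16,0],[0,0,0]],[1,[-0.32,-0.22,0],[0,0,0]],[1,[-0.4,-0.28,0],[0,0,0]],[1,[-0.458,-0.333,0],[0,0,0]],[1,[-0.458,-0.333,0],[0,0,0]],[1,[-0.458,-0.333,0],[0,0,0]]]'
python3 -m creep '[[1,[0,0,0],[0,0,0]],[1,[0,0,0.06],[0,0,0]],[1,[0,0,0.12],[0,0,0]],[1,[0,0,0.18],[0,0,0]],[1,[0,0,0.22],[0,0,0]],[1,[0,0,0.24],[0,0,0]],[1,[0,0,0.24],[0,0,0]],[1,[0,0,0.24],[0,0,0]]]'
```

```text
time_s: 21.7
ee_pos: [0.3646, 0.0083, 0.3297]
orientation: [[1.0, 0.008, 0.001], [0.008, -1.0, -0.001], [0.001, 0.001, -1.0]]
contact_force: [-0.0, -0.9, -0.8]
finger_gap: 0.004
grasp_force: 0.0
time_s: 22.7
ee_pos: [0.3651, 0.0082, 0.1864]
orientation: [[1.0, 0.009, 0.001], [0.009, -1.0, -0.0], [0.001, 0.0, -1.0]]
contact_force: [-0.0, -0.5, 0.4]
finger_gap: -0.0
grasp_force: 0.0
```

```bash
python3 -m creep '[[1,[0.02,0,0],[0,0,0]],[1,[0.04,0,0],[0,0,0]],[1,[0.06,0,0],[0,0,0]],[1,[0.08,0,0],[0,0,0]],[1,[0.1,0,0],[0,0,0]],[1,[0.12,0,0],[0,0,0]],[1,[0.14,0,0],[0,0,0]],[1,[0.16,0,0],[0,0,0]]]'
python3 -m creep '[[1,[0.01,0,0],[0,0,0]],[1,[0.01,0,0],[0,0,0]],[1,[0,0,-0.06],[0,0,0]],[1,[0,0,-0.14],[0,0,0]],[1,[0,0,-0.22],[0,0,0]],[1,[-0.05,0.2,-0.25],[0,0,0]],[1,[-0.05,0.4,-0.25],[0,0,0]],[1,[-0.05,0.4,-0.25],[0,0,0]]]'
python3 -m creep '[[1,[0,0.1,0],[0,0,0]],[1,[0,0.15,0],[0,0,0]],[1,[0,0.15,0],[0,0,0]],[1,[0,0.15,0],[0,0,0]]]'
python3 - <<'E'
from h import *
a=cams.read_camera("top")['pixels'][80:300,100:500];b=cams.read_camera("side")['pixels'][80:310,160:480]
a=cv2.resize(a,(440,242));b=cv2.resize(b,(350,252));c=np.zeros((252,790,3),np.uint8);c[:242,:440]=a;c[:,440:]=b
cv2.imwrite("pics/p6.png",cv2.convertScaleAbs(c[:,:,::-1],alpha=1.4))
E
```

```text
time_s: 23.7
ee_pos: [0.4611, 0.0094, 0.1852]
orientation: [[1.0, 0.009, -0.0], [0.009, -1.0, 0.0], [-0.0, -0.0, -1.0]]
contact_force: [-0.1, -0.2, -0.2]
finger_gap: -0.003
grasp_force: 0.0
time_s: 24.7
ee_pos: [0.436, -0.1767, 0.3332]
orientation: [[1.0, 0.01, 0.001], [0.01, -1.0, -0.001], [0.001, 0.001, -1.0]]
contact_force: [1.2, -0.5, 0.1]
finger_gap: 0.001
grasp_force: 0.0
time_s: 25.2
ee_pos: [0.4373, -0.2646, 0.3323]
orientation: [[1.0, 0.009, -0.0], [0.009, -1.0, 0.001], [-0.0, -0.001, -1.0]]
contact_force: [-0.4, 1.4, -0.3]
finger_gap: 0.001
grasp_force: 0.0
```

View pics/p6.png

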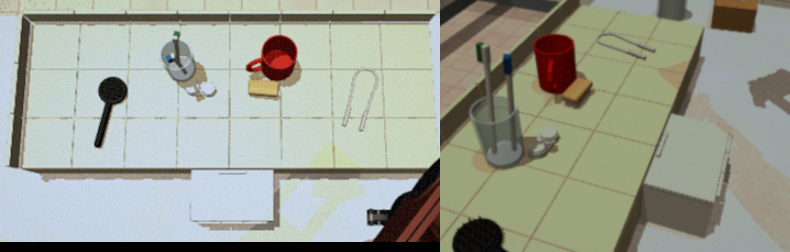

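The lid lies flat over the caddy (top crop 192–273, 170–220). The ledge is clear of caps, the bystanders are where they were, and the robot touches nothing.

```bash
python3 -c "
from station import manip
print(manip.hand_in())"
```

```text
the job is handed in; nothing more can be done
None
```

All three caps were swept into the caddy, the lid was pushed shut, and the job was handed in at about 25 s; the final picture shows nothing else on the ledge visibly moved, but the hand-in returned no verdict.

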